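Put the network tester back in its latched case

ROBOT

A 6-joint arm with a two-finger parallel gripper is mounted at the origin on the work surface. World frame = base frame: x ahead of the robot, y to its left, z up, the work surface at z = 0. Lengths are in m, angles in rad, forces in N, time in s.
With the tool pointing down it reaches from about 0.325 to 0.85 m from the base axis. Payload 15.5 kg.
Tool frame: the origin (TCP) lies midway between the tips of the shut fingers; the grasp point (between the pads) lies 19 mm behind it; z points along the fingers, y is the line along which they close (so a half turn about z gives the same grasp; the last joint's range is limited). The gripper opens to 91 mm and grips with 3 to 60 N. Pads are 32 mm wide; open, the fingers measure 118 mm over their backs; the gripper's body (76 mm by 178 mm) begins 60 mm behind the grasp point.
Start: joints at [1.065, 0.494, 1.345, -0, 1.302, -0.096], TCP at [0.249, 0.573, 0.214] pointing down, gripper open.
Joint ranges: [-2.91, 2.91], [-0.82, 2.16], [0.22, 2.67], [-1.22, 4.37], [0.12, 2.79], [-3.08, 3.08]. Speed limits (rad/s): [1.89, 1.89, 2.57, 3.01, 3.01, 3.01].

INTERFACE

Orientations are given as a rotation vector (axis times angle).
In Python, from cell import observe, cams, job gives the robot as it stands.
- The arm moves only by the tool send_rows, never from a script. Its argument "moves" is a list of rows, each a list of 3 entries, a list of its own where there are three numbers: the shift along the world's x, y, z in mm, then the turn, a rotation vector about the world's x, y, z in degrees, then the closure in counts, from 0 (fully open) to 255 (shut). A call has 1 to 20 rows; each row shifts and turns the commanded pose from where the row before left it; what a row does not reach is not made up. A row lasts 1/12 s, in which the tool goes at most 41.7 mm and 7.16 degrees, less where a joint would pass 70% of its speed; a pose out of reach is approached as far as the arm can. A call is refused whole if a number of a shift passes 41.7 or a number of a turn 7.16, either way. A call with a gripper value outside its range is refused whole. The fingers move at their own pace and stop on an object; the grip force is fixed at half the most. Time passes only in rows, so rows that do not move let the fingers close. It gives the time, the measured TCP pose, the force, the opening and the grip force at its end, in the units of the state.
- observe(): the state, without advancing time (a new reading comes with each control period).
- cams.capture(name): name is "scene" or "top"; returns the picture (400x640x3 uint8, red, green, blue); there is no depth.
- cams.calibration(name): a dict with "mtx" (3x3 intrinsics, pixels), "distortion" ([k1, k2, p1, p2, k3] as OpenCV has them; the pictures are not rectified), "origin" and "orientation" of the camera in the world. Camera axes: x right, y up, looking along -z (the intrinsics and any distortion apply to the point x, -y, -z); pixel columns grow to the right and rows downward; lengths in m; the calibration is good to about 2 mm. A picture is of the moment at which its call begins. calibration takes no time and is no camera call.
- job.sign_off(): hands the job in; it is judged then, once.
The state is a dict: "time_s": time; "joint_pos": joint angles; "qd": joint speeds; "effort": joint torques, N m; "ee_pos": TCP position; "tcp_rot": TCP orientation; "ft_force": force on the tool from outside, world axes, zero at the start; "wrist_torque": the same for the moment, N m; "grip_width": finger opening in m; "finger_force": force on a finger pad.
Only numpy, scipy, OpenCV 4.12 (cv2) and the standard library are available. Lean on these libraries where they do the work, as an engineer would, in place of code of your own. Each camera call takes 0.05 s, during which the arm holds its last target. There are 200 camera calls.

TASK

Put the blue network tester away in its black hard case: press the orange thumb latch so that the sprung lid pops fully open, lay the tester flat in the moulded tray with its white face up (either way round), setting it down gently rather than dropping it, and then push the lid shut until it snaps and stays latched. Leave the other things on the bench where they are.

Things in the scene. Friction and masses are not known exactly. Their poses are not given: they have to be found in the camera images.
- tester: Loose network cable tester, a block 100 (its x) x 44 (y) x 34 mm (z), about 0.18 kg, blue with black rubber ends and a white face with green lights and a red button on top (+z). Origin at its centre, so 17 mm above what it lies on. It starts flat on the bench, face up.
- case: Black hard case, fixed to the bench, 132 (its x) x 150 mm (y), walls 8 mm thick, rim 52 mm and inner floor 8 mm above the bench. Origin under its centre. Axes: x from the latch (front, -x) to the lid's hinge (back, +x), y across, z up.
- tray (a point): Where the tester's centre belongs: case centre, 25 mm above the bench, case axes. The tester lies with its long side along the case's x. Pocket for it: 116 mm long (x), 54 mm wide (y), formed by four fixed grey corner blocks 22 mm high above the floor. Between the blocks, over the middle 60 mm in x, finger notches widen the space to 134 mm in y.
- latch_pad (a point): Middle of the top of the orange thumb pad, 106 mm in front (-x) of the case's centre, 43 mm above the bench at rest; case axes at rest. Pad 50 mm wide (y), flat for 16 mm ahead of and 20 mm behind this point. Pressed straight down. Behind it, from 24 mm on, its hook (36 mm wide in y) stands up to 76 mm above the bench, 10 mm above the shut lid.
- latch (a joint): Angle of the thumb latch: 0 at rest, grows as the pad is pressed, stop at 0.30. It rocks about a pivot 36 mm behind the pad's point: the lid is let go at about 0.2 (pad down 7 mm), the stop is 11 mm down (2.5 to 4 N there; a wide fingertip bears on the pad nearer to the pivot); it springs back when released.
- lid_hinge (a point): Middle of the lid's hinge axis (along the case's y): 66 mm behind (+x) the case's centre, 52 mm above the bench. Case axes.
- lid_edge (a point): Middle of the lid's front edge on its outer face; turns with the lid. The lid is a black plate 132 mm long from the hinge, 150 mm wide, 12 mm thick, 0.12 kg; its underside lies 2 mm and its outer face 14 mm from the hinge axis (outer face 66 mm above the bench when shut).
- lid (a joint): Lid angle: 0 to 0.02 shut and latched; let go, it springs to its stop at 1.6 rad (upright, edge 184 mm above the bench) in about 1 s and stays up. To shut: push its outer face to the front and down against the spring (2 to 3 N at the edge); in the last 10 mm it forces the hook aside (about 4 N more) and snaps in. Can be pushed to -0.03. If not latched it springs up again.
- mouse: Bystander: black computer mouse, 112 x 60 x 36 mm, origin under its centre.
- crimper: Bystander: crimping tool with orange handles lying on the bench, 200 x 70 x 20 mm, origin under its middle, handles to its -x.
- outlet: Bystander: white wall outlet box 86 x 86 x 32 mm, origin under its centre.
- mug: Bystander: blue mug, 80 mm across, 92 mm high, handle to its +y, origin under its centre.
- jar: Bystander: clear jar with a blue cap, 64 mm across, 85 mm high, origin under its centre.
- screwdriver: Bystander: screwdriver 180 mm long lying along its x, origin under its middle.

How it is judged:
By the outcome, as a careful person would: the job done as asked, in the order asked, and still so for the second after the job is handed in, with the robot touching nothing.
It also fails if it takes over 72 s, if anything falls off the work surface, if the arm or the gripper's body presses on something with over 40 N, if the wrist force passes 120 N, or if a joint passes its speed limit or range.

## Working session

There is one attempt and no reset: what is moved stays moved. The work goes in short steps, Python scripts to look and compute and a tool call to move; the robot and the scene stay as the last step left them, time stands still between calls to the robot, and variables do not carry over. Pictures are saved under pics/ and viewed, at most 10 in all, crops included, and the job is handed in when it is done.

Besides the shell and the picture viewer there is one more tool, called after ">>>" as name(argument=value, ...) on one line, values as JSON. send_rows: Moves the arm, as the interface text tells. Its arguments: {"type":"object","properties":{"moves":{"type":"array"}},"required":["moves"]}

```bash
mkdir -p pics; ls; python3 - <<'E'
from cell import observe, cams, job
import cv2
s=observe();print({k:s[k] for k in('time_s','ee_pos','tcp_rot','ft_force','grip_width')})
for n in('scene','top'):
    cv2.imwrite(f'pics/{n}0.png',cams.capture(n)[:,:,::-1]);print(cams.calibration(n))
E
```

```text
pics
{'time_s': 0.0, 'ee_pos': array([0.24883813, 0.5729328 , 0.21334683]), 'tcp_rot': array([-6.39172376e-01, -3.07551703e+00,  1.76690944e-03]), 'ft_force': array([-0.21962341,  0.3115414 , -1.09066655]), 'grip_width': 0.09116216083214414}
{'mtx': array([[452.75977472,   0.        , 314.54112626],
       [  0.        , 452.75977472, 204.23996213],
       [  0.        ,   0.        ,   1.        ]]), 'distortion': array([0.0076794, 0.       , 0.       , 0.       , 0.       ]), 'origin': array([ 0.97231432, -0.58834914,  1.19418083]), 'orientation': array([0.55271779, 0.19594831, 0.62993075])}
{'mtx': array([[460.21286213,   0.        , 323.35828418],
       [  0.        , 460.21286213, 207.84700248],
       [  0.        ,   0.        ,   1.        ]]), 'distortion': array([-0.12071335,  0.        ,  0.        ,  0.        ,  0.        ]), 'origin': array([ 0.44967555, -0.02064449,  1.32717355]), 'orientation': array([ 0.05357925, -0.03547405, -1.56378424])}
```

View pics/top0.png

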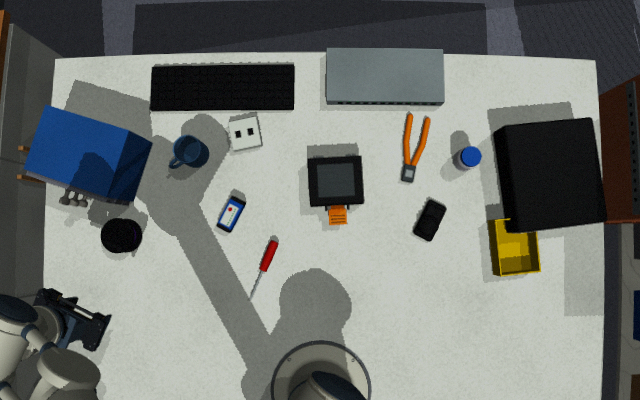

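View pics/scene0.png

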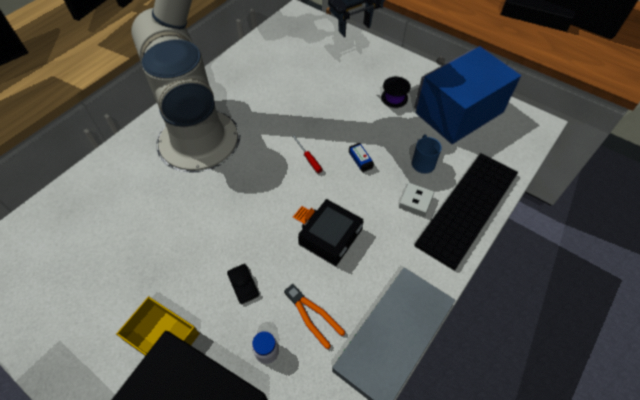

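The top view has the robot's +x up and +y to the left. It shows the case at (335,180), the orange pad at (337,214) and the tester at (231,212). The screwdriver at (265,265) and the mug at (190,152) are nearby. Next I'll measure the tester and the case.

```bash
cat > h.py <<'E'
from cell import observe, cams, job
import cv2, numpy as np
from scipy.spatial.transform import Rotation as R
def ray(n,px):
    c=cams.calibration(n)
    u=cv2.undistortPoints(np.array(px,float).reshape(-1,1,2),c['mtx'],c['distortion']).reshape(-1,2)
    d=R.from_rotvec(c['orientation']).apply(np.c_[u[:,0],-u[:,1],-np.ones(len(u))])
    return np.array(c['origin']),d
def plane(n,px,z):
    o,d=ray(n,px); return (o+d*((z-o[2])/d[:,2])[:,None])
def proj(n,P):
    c=cams.calibration(n)
    q=R.from_rotvec(c['orientation']).inv().apply(np.array(P,float).reshape(-1,3)-c['origin'])*[1,-1,-1]
    return cv2.projectPoints(q,np.zeros(3),np.zeros(3),c['mtx'],c['distortion'])[0].reshape(-1,2)
def blob(m,box,z,n='top'):
    x0,y0,x1,y1=box; k=np.zeros(m.shape,np.uint8); k[y0:y1,x0:x1]=m[y0:y1,x0:x1]*255
    k=cv2.morphologyEx(k,cv2.MORPH_CLOSE,np.ones((5,5)))
    cs,_=cv2.findContours(k,cv2.RETR_EXTERNAL,cv2.CHAIN_APPROX_NONE)
    c=max(cs,key=cv2.contourArea).reshape(-1,2)
    P=plane(n,c,z)[:,:2]*1000
    return cv2.minAreaRect(P.astype(np.float32)),cv2.minAreaRect(c.astype(np.float32))
E
python3 - <<'E'
from h import *
im=cams.capture('top'); cv2.imwrite('pics/t1.png',cv2.resize(im[130:290,170:370,::-1],None,fx=4,fy=3.75,interpolation=cv2.INTER_CUBIC))
hsv=cv2.cvtColor(im,cv2.COLOR_RGB2HSV); H,S,V=[hsv[...,i].astype(int) for i in range(3)]
print('case',blob((V<90),(295,140,380,207),.066))
print('pad',blob((S>150)&(H<25)&(V>120),(310,195,365,235),.043))
print('tester blue',blob((S>120)&(H>95)&(H<130),(205,185,250,240),.034))
print('tester all',blob((S>60)|(V<75),(208,185,250,238),.034))
print(plane('top',[[335,180]],.066))
E
```

```text
case (((596.7937622070312, -37.325828552246094), (144.09083557128906, 150.54347229003906), 3.406608819961548), ((334.9552001953125, 180.73794555664062), (51.968990325927734, 54.67020034790039), 86.633544921875))
pad (((502.84423828125, -45.18874740600586), (50.303009033203125, 47.44794845581055), 0.3588421940803528), ((337.5, 215.0), (18.0, 17.0), 90.0))
tester blue (((506.03656005859375, 256.5086975097656), (47.066287994384766, 88.35042572021484), 62.70998001098633), ((230.8648681640625, 213.31080627441406), (16.376070022583008, 31.244503021240234), 27.897274017333984))
tester all (((504.74835205078125, 257.3349609375), (48.246376037597656, 99.06483459472656), 62.6773796081543), ((230.57569885253906, 213.74595642089844), (16.79197120666504, 34.987606048583984), 27.89727020263672))
[[ 0.5983165  -0.03739327  0.066     ]]
```

View pics/t1.png

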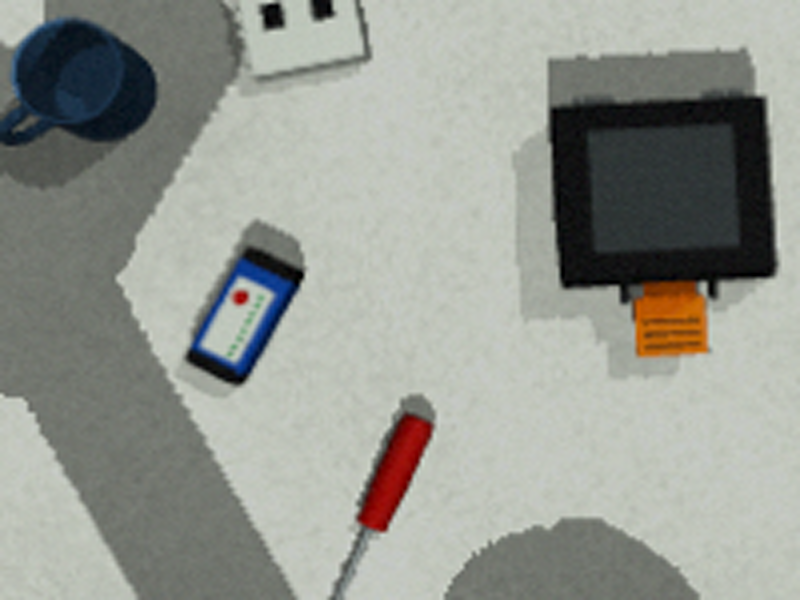

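The crop shows the lid's corners at (551,107), (765,97), (776,275) and (563,287), and the tester's top corners at about (250,248), (303,267), (240,384) and (188,358). The case has a small yaw. I'll turn these into poses.

```bash
python3 - <<'E'
from h import *
f=lambda c:np.array(c)/[4,3.75]+[170,130]-[.4,.4]
L=plane('top',f([(551,107),(765,97),(776,275),(563,287)]),.066)[:,:2]*1000
print('lid',L.round(1),L.mean(0).round(1))
c=L.mean(0); fx=(L[0]+L[1]-L[2]-L[3])/2; fy=(L[0]+L[3]-L[1]-L[2])/2
print(np.linalg.norm(fx),np.linalg.norm(fy),np.degrees(np.arctan2(fx[1],fx[0])),np.degrees(np.arctan2(-fy[0],fy[1])))
P=plane('top',f([(637,353),(709,350)]),.043)[:,:2]*1000;print('padfront',P)
im=cams.capture('scene');hsv=cv2.cvtColor(im,cv2.COLOR_RGB2HSV); H,S,V=[hsv[...,i].astype(int) for i in range(3)]
W=(S<70)&(V>120)
im=cams.capture('top');hsv=cv2.cvtColor(im,cv2.COLOR_RGB2HSV); H,S,V=[hsv[...,i].astype(int) for i in range(3)]
# white face inside tester
k=((S<70)&(V>120)).astype(np.uint8); n,l,st,ce=cv2.connectedComponentsWithStats(k,connectivity=4)
for i in range(n):
    if st[i,4]<400 and 205<ce[i][0]<250 and 190<ce[i][1]<240: print(st[i],ce[i],plane('top',[ce[i]],.034)*1000)
print('gray',plane('top',f([(246,312)]),.034)*1000)
E
```

```text
lid [[ 658.8   39.4]
 [ 667.1 -108.6]
 [ 535.5 -116.3]
 [ 525.8   29.9]] [596.8 -38.9]
132.59524684503177 147.37324867089603 3.713463239220513 3.5006221989443764
padfront [[478.28575666 -21.1996726 ]
 [480.83564129 -71.39663368]]
[233 191   2   2   3] [233.33333333 191.33333333] [[568.48190029 250.57775379  34.        ]]
[232 194   1   1   1] [232. 194.] [[560.86400428 254.25998548  34.        ]]
[234 194   1   1   1] [234. 194.] [[560.88940253 248.51348343  34.        ]]
[239 194   2   2   3] [239.33333333 194.66666667] [[559.06010519 233.17451899  34.        ]]
[241 194   2   1   2] [241.5 194. ] [[560.98616383 227.00089496  34.        ]]
[220 204  18  23 205] [228.75121951 215.11707317] [[500.79201309 262.46432752  34.        ]]
[204 231   4   5  10] [205.4 232.8] [[450.07774833 328.83710435  34.        ]]
[209 231   1   1   1] [209. 231.] [[455.28598366 318.52056864  34.        ]]
[209 233   1   1   1] [209. 233.] [[449.61719063 318.41950669  34.        ]]
[207 234   2   3   5] [207.6 235. ] [[443.90763064 322.36448077  34.        ]]
[210 236   1   1   1] [210. 236.] [[441.14806498 315.38384823  34.        ]]
[209 237   7   4  12] [211.75       238.66666667] [[433.65259347 310.20749558  34.        ]]
[206 239   1   1   1] [206. 239.] [[432.52427909 326.79259934  34.        ]]
gray [[507.40976307 255.84256043  34.        ]]
```

>>> send_rows(moves=[[[14, -36.5, 0], [0, 0, 1.6], 255], [[14, -36.5, 0], [0, 0, 1.6], 255], [[14, -36.5, 0], [0, 0, 1.6], 255], [[14, -36.5, 0], [0, 0, 1.6], 255], [[14, -36.5, 0], [0, 0, 1.6], 255], [[14, -36.5, 0], [0, 0, 1.6], 255], [[14, -36.5, 0], [0, 0, 1.6], 255], [[14, -36.5, 0], [0, 0, 1.6], 255], [[14, -36.5, 0], [0, 0, 1.6], 255], [[14, -36.5, 0], [0, 0, 1.6], 255], [[14, -36.5, 0], [0, 0, 1.6], 255], [[14, -36.5, 0], [0, 0, 1.6], 255], [[14, -36.5, 0], [0, 0, 1.6], 255], [[14, -36.5, 0], [0, 0, 1.6], 255], [[14, -36.5, 0], [0, 0, 1.6], 255], [[14, -36.5, 0], [0, 0, 1.6], 255], [[14, -36.5, 0], [0, 0, 1.6], 255], [[0, 0, -40], [0, 0, 0], 255], [[0, 0, -40], [0, 0, 0], 255], [[0, 0, -30], [0, 0, 0], 255]])

```text
time_s: 1.92
ee_pos: [0.4865, -0.048, 0.1019]
tcp_rot: [0.099, -3.14, -0.0]
ft_force: [-0.6, 0.3, -0.6]
grip_width: 0.0005
finger_force: 0.0
```

>>> send_rows(moves=[[[0, 2, -35], [0, 0, 0], 255], [[0, 0, -20], [0, 0, 0], 255], [[0, 0, -5], [0, 0, 0], 255], [[0, 0, -4], [0, 0, 0], 255], [[0, 0, -3], [0, 0, 0], 255], [[0, 0, 0], [0, 0, 0], 255]])

```text
time_s: 2.42
ee_pos: [0.4873, -0.0453, 0.0376]
tcp_rot: [-0.102, 3.139, -0.0]
ft_force: [-2.3, 0.9, 3.5]
grip_width: 0.0005
finger_force: 1.8
```

>>> send_rows(moves=[[[0, 0, -2], [0, 0, 0], 255], [[0, 0, -1], [0, 0, 0], 255], [[0, 0, 0], [0, 0, 0], 255], [[0, 0, 0], [0, 0, 0], 255]])

```text
time_s: 2.75
ee_pos: [0.4874, -0.0453, 0.035]
tcp_rot: [-0.102, 3.138, -0.001]
ft_force: [-5.8, 0.7, 14.2]
grip_width: 0.0002
finger_force: 7.4
```

```bash
python3 - <<'E'
from h import *
im=cams.capture('top');im2=cams.capture('scene')
a=cv2.resize(im[90:290,220:420,::-1],(400,400));b=cv2.resize(im2[130:330,230:430,::-1],(400,400))
cv2.imwrite('pics/p2.png',np.hstack([a,b]))
E
```

```text
(no output)
```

View pics/p2.png

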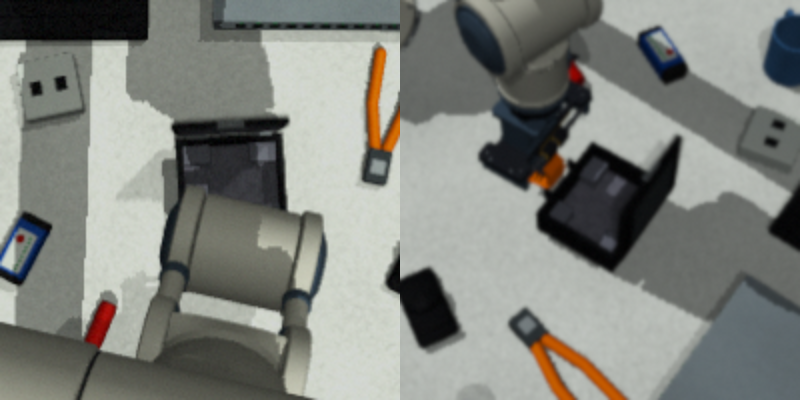

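The lid is fully open, standing upright at (230,125) in the left half. Next is the tester.

>>> send_rows(moves=[[[0, 0, 40], [0, 0, 0], 255], [[0, 0, 40], [0, 0, 0], 0], [[0, 0, 40], [0, 0, 0], 0], [[2.1, 38.1, 0], [0, 0, -3.85], 0], [[2.1, 38.1, 0], [0, 0, -3.85], 0], [[2.1, 38.1, 0], [0, 0, -3.85], 0], [[2.1, 38.1, 0], [0, 0, -3.85], 0], [[2.1, 38.1, 0], [0, 0, -3.85], 0], [[2.1, 38.1, 0], [0, 0, -3.85], 0], [[2.1, 38.1, 0], [0, 0, -3.85], 0], [[2.1, 38.1, 0], [0, 0, -3.85], 0], [[0, 0, -40], [0, 0, 0], 0], [[0, 0, -40], [0, 0, 0], 0], [[0, 0, 0], [0, 0, 0], 0]])

```text
time_s: 4.02
ee_pos: [0.5009, 0.2592, 0.069]
tcp_rot: [-0.732, -3.049, 0.006]
ft_force: [-3.5, -1.5, -1.8]
grip_width: 0.0845
finger_force: 0.0
```

```bash
python3 - <<'E'
from h import *
im2=cams.capture('scene'); s=observe();print(s['ee_pos'],s['tcp_rot'],s['grip_width'])
p=proj('scene',[[.504,.26,.017]])[0].astype(int);print(p)
cv2.imwrite('pics/p3.png',cv2.resize(im2[p[1]-60:p[1]+60,p[0]-70:p[0]+70,::-1],(700,600),interpolation=cv2.INTER_CUBIC))
E
```

```text
[0.50198345 0.25910185 0.07208707] [-0.73362152 -3.05040175  0.00462787] 0.08836077361204948
[360 155]
```

View pics/p3.png

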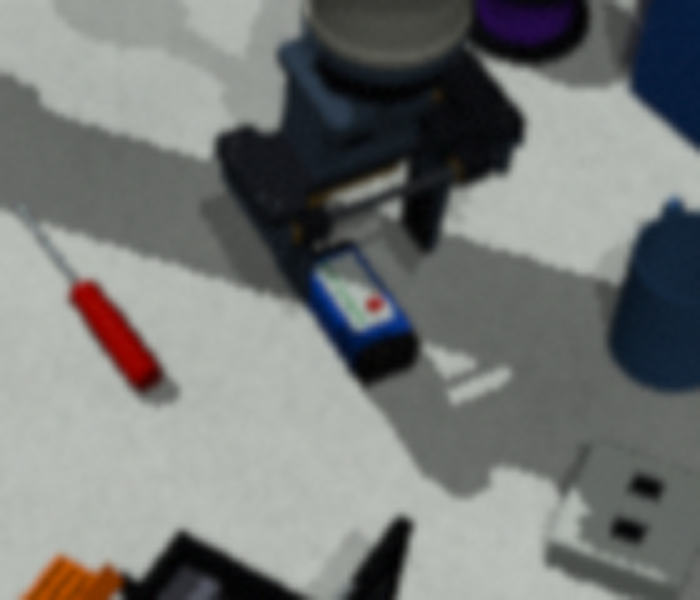

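The open fingers straddle the tester at (360,310) in the crop. I'll go down and grip.

>>> send_rows(moves=[[[2, 1, -30], [0, 0, 0], 0], [[0, 0, -25], [0, 0, 0], 0], [[0, 0, -10], [0, 0, 0], 0], [[0, 0, 0], [0, 0, 0], 0], [[0, 0, 0], [0, 0, 0], 255], [[0, 0, 0], [0, 0, 0], 255], [[0, 0, 0], [0, 0, 0], 255], [[0, 0, 0], [0, 0, 0], 255], [[0, 0, 0], [0, 0, 0], 255], [[0, 0, 0], [0, 0, 0], 255], [[0, 0, 0], [0, 0, 0], 255], [[0, 0, 0], [0, 0, 0], 255]])

```text
time_s: 5.07
ee_pos: [0.5058, 0.2606, 0.009]
tcp_rot: [-0.736, -3.054, -0.0]
ft_force: [-1.6, 0.0, 3.6]
grip_width: 0.0435
finger_force: 30.0
```

>>> send_rows(moves=[[[0, 0, 40], [0, 0, 0], 255], [[0, 0, 40], [0, 0, 0], 255], [[0, 0, 40], [0, 0, 0], 255], [[3, -37.4, 0], [0, 0, 3.84], 255], [[3, -37.4, 0], [0, 0, 3.84], 255], [[3, -37.4, 0], [0, 0, 3.84], 255], [[3, -37.4, 0], [0, 0, 3.84], 255], [[3, -37.4, 0], [0, 0, 3.84], 255], [[3, -37.4, 0], [0, 0, 3.84], 255], [[3, -37.4, 0], [0, 0, 3.84], 255], [[3, -37.4, 0], [0, 0, 3.84], 255], [[34, 0, 0], [0, 0, 0], 255], [[33, 0, 0], [0, 0, 0], 255], [[0, 0, 0], [0, 0, 0], 255], [[0, 0, 0], [0, 0, 0], 255]])

```text
time_s: 6.32
ee_pos: [0.5978, -0.039, 0.1284]
tcp_rot: [0.099, -3.14, -0.0]
ft_force: [-2.0, 0.2, -2.2]
grip_width: 0.0439
finger_force: 30.0
```

```bash
python3 - <<'E'
from h import *
im=cams.capture('top');im2=cams.capture('scene'); s=observe();print(s['ee_pos'],s['tcp_rot'],s['grip_width'])
cv2.imwrite('pics/full4.png',im2[:,:,::-1]);cv2.imwrite('pics/full4t.png',im[:,:,::-1])
a=cv2.resize(im[120:240,270:390,::-1],(400,500),interpolation=cv2.INTER_CUBIC);b=cv2.resize(im2[140:260,280:376,::-1],(400,500),interpolation=cv2.INTER_CUBIC)
cv2.imwrite('pics/p4.png',np.hstack([a,b]))
E
```

```text
[ 0.59587607 -0.03839703  0.12836087] [ 1.00047203e-01 -3.13831665e+00 -4.92971837e-04] 0.044121545151886675
```

View pics/p4.png

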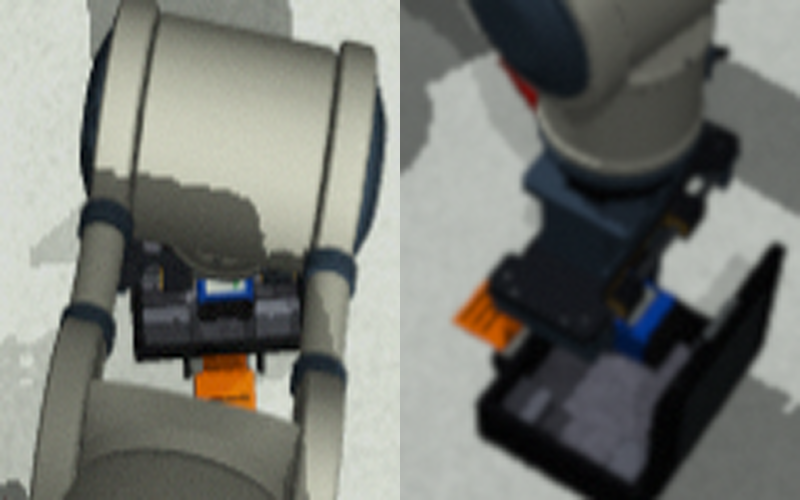

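The tester is level over the case. Its front end is at (227,318) in the left half and its rear black end is at (680,320) in the right half. I'll work out its offset in the grip from the front end, and the case centre from the now visible tray.

```bash
python3 - <<'E'
from h import *
f=lambda c:np.array(c)*[.3,.24]+[270,120]-.4
for nm,c,z in (('front bottom edge',[(202,318),(254,314)],.119),('top edge',[(202,303),(252,299)],.153),('case front rim',[(138,360),(298,350)],.052)):
    print(nm,plane('top',f(c),z).round(4)*1000)
im=cv2.imread('pics/full4t.png')
cv2.imwrite('pics/p5.png',cv2.resize(im[170:230,290:370],(800,600),interpolation=cv2.INTER_CUBIC))
E
```

```text
front bottom edge [[549.8 -24.3 119. ]
 [552.6 -65.3 119. ]]
top edge [[556.3 -24.1 153. ]
 [559.  -62.5 153. ]]
case front rim [[ 527.    28.7   52. ]
 [ 534.5 -104.6   52. ]]
```

View pics/p5.png

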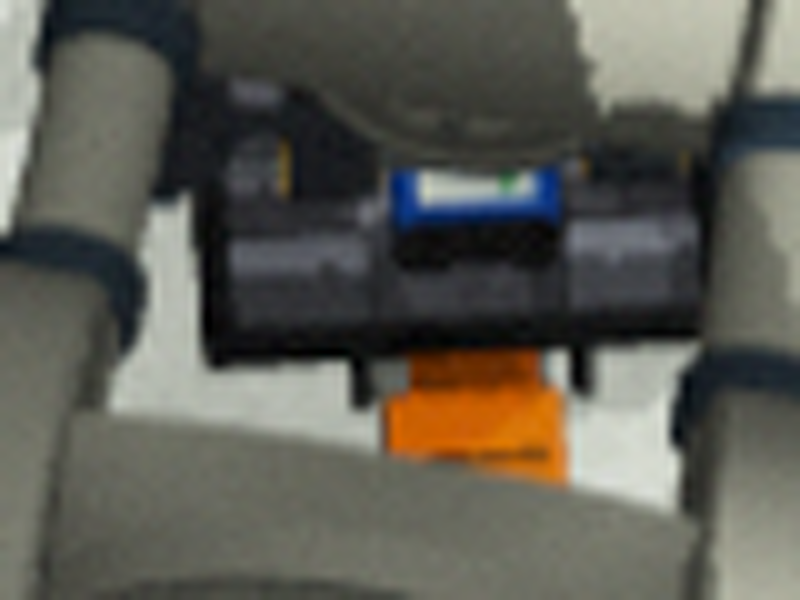

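```bash
python3 - <<'E'
from h import *
f=lambda c:np.array(c)/10+[290,170]-.45
for nm,c,z in (('tester front',[(395,265),(560,262)],.119),('pocket',[(375,290),(565,280)],.030),('pad',[(386,400),(566,390)],.043),('rim left corner',[(208,363)],.052)):
    p=plane('top',f(c),z)*1000;print(nm,p.round(1).tolist(),p.mean(0).round(1))
E
```

```text
tester front [[549.5, -21.2, 119.0], [550.5, -64.7, 119.0]] [550. -43. 119.]
pocket [[549.7, -15.7, 30.0], [552.9, -69.4, 30.0]] [551.3 -42.5  30. ]
pad [[517.9, -19.0, 43.0], [521.0, -69.3, 43.0]] [519.5 -44.1  43. ]
rim left corner [[527.4, 30.5, 52.0]] [527.4  30.5  52. ]
```

>>> send_rows(moves=[[[-3, 0, -30], [0, 0, 0], 255], [[0, 0, -30], [0, 0, 0], 255], [[0, 0, -15], [0, 0, 0], 255], [[0, 0, -8], [0, 0, 0], 255], [[0, 0, -6], [0, 0, 0], 255], [[0, 0, -6], [0, 0, 0], 255], [[0, 0, 0], [0, 0, 0], 255]])

```text
time_s: 7.0
ee_pos: [0.5935, -0.0386, 0.0337]
tcp_rot: [0.1, -3.14, -0.0]
ft_force: [-1.3, 0.3, -2.0]
grip_width: 0.0436
finger_force: 30.0
```

Tester is inside the pocket with no contact; about 17 mm to go.

>>> send_rows(moves=[[[0, 0, -5], [0, 0, 0], 255], [[0, 0, -4], [0, 0, 0], 255], [[0, 0, -3], [0, 0, 0], 255], [[0, 0, -2], [0, 0, 0], 255], [[0, 0, 0], [0, 0, 0], 255], [[0, 0, 0], [0, 0, 0], 255]])

```text
time_s: 7.5
ee_pos: [0.5938, -0.0387, 0.0199]
tcp_rot: [0.1, -3.14, -0.0]
ft_force: [-0.6, -0.4, -2.5]
grip_width: 0.044
finger_force: 30.0
```

>>> send_rows(moves=[[[0, 0, -1], [0, 0, 0], 255], [[0, 0, -1], [0, 0, 0], 255], [[0, 0, -0.5], [0, 0, 0], 255], [[0, 0, 0], [0, 0, 0], 255], [[0, 0, 0], [0, 0, 0], 255]])

```text
time_s: 7.92
ee_pos: [0.5938, -0.0387, 0.0174]
tcp_rot: [0.1, -3.14, 0.0]
ft_force: [-0.9, 0.2, -2.5]
grip_width: 0.0439
finger_force: 30.0
```

>>> send_rows(moves=[[[0, 0, -0.7], [0, 0, 0], 255], [[0, 0, -0.7], [0, 0, 0], 255], [[0, 0, 0], [0, 0, 0], 255], [[0, 0, 0], [0, 0, 0], 255]])

```text
time_s: 8.25
ee_pos: [0.5939, -0.0386, 0.017]
tcp_rot: [-0.1, 3.139, -0.0]
ft_force: [-4.8, 0.5, 17.2]
grip_width: 0.0437
finger_force: 30.0
```

Down on the floor. I'll relieve the force, open the fingers and lift clear.

>>> send_rows(moves=[[[0, 0, 0.6], [0, 0, 0], 255], [[0, 0, 0], [0, 0, 0], 255], [[0, 0, 0], [0, 0, 0], 100], [[0, 0, 0], [0, 0, 0], 60], [[0, 0, 0], [0, 0, 0], 40], [[0, 0, 0], [0, 0, 0], 40], [[0, 0, 0], [0, 0, 0], 40], [[0, 0, 0], [0, 0, 0], 40], [[0, 0, 10], [0, 0, 0], 40], [[0, 0, 25], [0, 0, 0], 40], [[0, 0, 40], [0, 0, 0], 40], [[-10, 0, 40], [0, 0, 0], 40], [[-30, 0, 25], [0, 0, 0], 40], [[-40, 0, 0], [0, 0, 0], 255], [[-40, 0, 0], [0, 0, 0], 255], [[0, 0, 0], [0, 0, 0], 255]])

```text
time_s: 9.58
ee_pos: [0.4651, -0.0375, 0.1567]
tcp_rot: [0.1, -3.133, -0.002]
ft_force: [0.3, 0.7, -0.1]
grip_width: 0.0597
finger_force: 0.0
```

```bash
python3 - <<'E'
from h import *
im=cams.capture('top');im2=cams.capture('scene')
a=cv2.resize(im[120:240,270:390,::-1],(400,400),interpolation=cv2.INTER_CUBIC);b=cv2.resize(im2[150:270,270:390,::-1],(400,400),interpolation=cv2.INTER_CUBIC)
cv2.imwrite('pics/p6.png',np.hstack([a,b]))
E
```

```text
(no output)
```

View pics/p6.png

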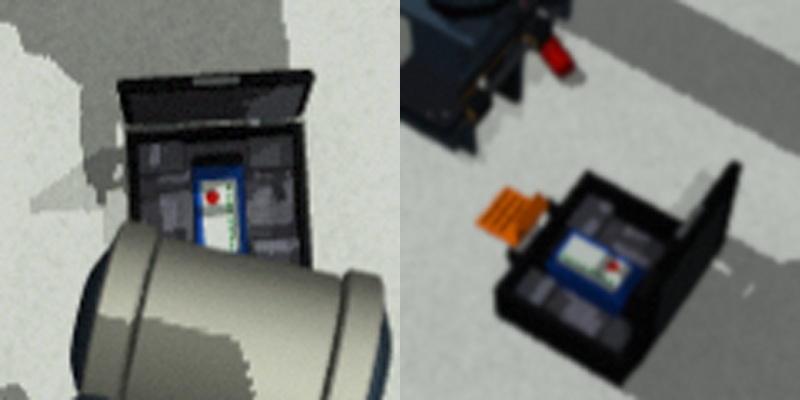

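The tester lies flat with its white face up between the blocks: red dot at (212,197) on the left and (612,267) on the right. Now I'll go over the lid to behind it.

>>> send_rows(moves=[[[0, 0, 40], [0, 0, 0], 255], [[0, 0, 40], [0, 0, 0], 255], [[35.3, 0.9, 0], [0, 0, 0], 255], [[35.3, 0.9, 0], [0, 0, 0], 255], [[35.3, 0.9, 0], [0, 0, 0], 255], [[35.3, 0.9, 0], [0, 0, 0], 255], [[35.3, 0.9, 0], [0, 0, 0], 255], [[35.3, 0.9, 0], [0, 0, 0], 255], [[35.3, 0.9, 0], [0, 0, 0], 255], [[0, 0, 0], [0, 0, 0], 255], [[0, 0, -40], [0, 0, 0], 255], [[0, 0, -36], [0, 0, 0], 255], [[0, 0, 0], [0, 0, 0], 255]])

```text
time_s: 10.77
ee_pos: [0.7179, -0.0318, 0.1536]
tcp_rot: [0.1, -3.13, -0.002]
ft_force: [-2.4, 0.6, -1.8]
grip_width: 0.0006
finger_force: 0.0
```

```bash
python3 - <<'E'
from h import *
s=observe();p=s['ee_pos']*1000;print(p,s['tcp_rot'],s['ft_force'],s['grip_width'],s['time_s'])
a=np.radians(3.6);r=110
for t in [1.5,1.4,1.3,1.2,1.1,1.0,.9,.8,.7,.6,.5,.4,.3,.22,.15,.1,.05,0,-.03]:
    x=66-r*np.cos(t)+14*np.sin(t)+16; z=52+r*np.sin(t)+14*np.cos(t)
    q=np.array([597+x*np.cos(a),-39+x*np.sin(a),z]);print(t,q.round(1),(q-p).round(1));p=q
E
```

```text
[717.93177033 -31.82320996 153.60410232] [ 9.96767512e-02 -3.13023714e+00 -2.47362334e-03] [-2.41400277  0.64551924 -1.79616339] 0.0006004546038754786 10.7667
1.5 [685.  -33.5 162.7] [-32.9  -1.6   9.1]
1.4 [673.9 -34.2 162.8] [-11.1  -0.7   0.1]
1.3 [662.9 -34.9 161.7] [-11.   -0.7  -1. ]
1.2 [652.1 -35.5 159.6] [-10.9  -0.7  -2.1]
1.1 [641.5 -36.2 156.4] [-10.6  -0.7  -3.2]
1.0 [631.3 -36.8 152.1] [-10.2  -0.6  -4.3]
0.9 [621.5 -37.5 146.9] [-9.7 -0.6 -5.3]
0.8 [612.4 -38.  140.7] [-9.2 -0.6 -6.2]
0.7 [603.9 -38.6 133.6] [-8.5 -0.5 -7.1]
0.6 [596.1 -39.1 125.7] [-7.8 -0.5 -7.9]
0.5 [589.2 -39.5 117. ] [-6.9 -0.4 -8.6]
0.4 [583.2 -39.9 107.7] [-6.  -0.4 -9.3]
0.3 [578.1 -40.2  97.9] [-5.1 -0.3 -9.8]
0.22 [574.8 -40.4  89.7] [-3.3 -0.2 -8.2]
0.15 [572.4 -40.5  82.3] [-2.4 -0.1 -7.4]
0.1 [571.  -40.6  76.9] [-1.4 -0.1 -5.4]
0.05 [569.9 -40.7  71.5] [-1.1 -0.1 -5.4]
0 [569.1 -40.8  66. ] [-0.8 -0.1 -5.5]
-0.03 [568.7 -40.8  62.7] [-0.4 -0.  -3.3]
```

>>> send_rows(moves=[[[-18, -0.8, 1], [0, 0, 0], 255], [[-18, -0.8, 0], [0, 0, 0], 255], [[-11, -0.7, 0], [0, 0, 0], 255], [[-11, -0.7, -1], [0, 0, 0], 255], [[-11, -0.7, -2], [0, 0, 0], 255], [[-10.6, -0.7, -3.2], [0, 0, 0], 255], [[-10.2, -0.6, -4.3], [0, 0, 0], 255], [[-9.7, -0.6, -5.3], [0, 0, 0], 255], [[-9.2, -0.6, -6.2], [0, 0, 0], 255], [[-8.5, -0.5, -7.1], [0, 0, 0], 255], [[-7.8, -0.5, -7.9], [0, 0, 0], 255], [[-6.9, -0.4, -8.6], [0, 0, 0], 255], [[-6, -0.4, -9.3], [0, 0, 0], 255], [[0, 0, 0], [0, 0, 0], 255]])

```text
time_s: 11.93
ee_pos: [0.5829, -0.0404, 0.1073]
tcp_rot: [0.1, -3.14, 0.0]
ft_force: [0.4, 0.1, 1.3]
grip_width: 0.0004
finger_force: 0.8
```

```bash
python3 - <<'E'
from h import *
s=observe();print(s['ee_pos'],s['ft_force'],s['time_s'])
im=cams.capture('top');im2=cams.capture('scene')
a=cv2.resize(im[120:240,270:390,::-1],(400,400),interpolation=cv2.INTER_CUBIC);b=cv2.resize(im2[130:270,270:410,::-1],(400,400),interpolation=cv2.INTER_CUBIC)
cv2.imwrite('pics/p7.png',np.hstack([a,b]))
E
```

```text
[ 0.5829065  -0.04044049  0.10734395] [0.3634445  0.10700022 1.26381162] 11.9333
```

View pics/p7.png

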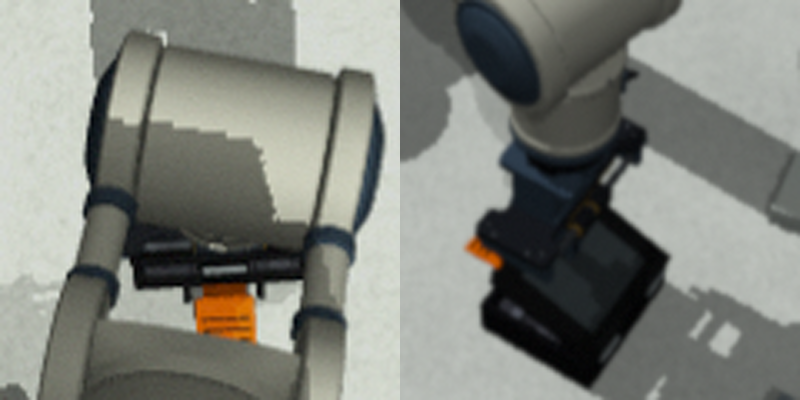

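The lid is swung well over under the fingers, with its plate at (600,270) on the right. I'll carry on down to the snap.

>>> send_rows(moves=[[[-5, -0.3, -9.8], [0, 0, 0], 255], [[-3.3, -0.2, -8.2], [0, 0, 0], 255], [[-2.4, -0.1, -7.4], [0, 0, 0], 255], [[-1.4, -0.1, -5.4], [0, 0, 0], 255], [[-1, 0, -4], [0, 0, 0], 255], [[0, 0, -3], [0, 0, 0], 255], [[0, 0, -3], [0, 0, 0], 255], [[0, 0, -1.5], [0, 0, 0], 255], [[0, 0, 0], [0, 0, 0], 255], [[0, 0, 0], [0, 0, 0], 255]])

```text
time_s: 12.87
ee_pos: [0.5697, -0.041, 0.0643]
tcp_rot: [0.1, -3.139, -0.0]
ft_force: [-1.0, -1.2, 3.5]
grip_width: 0.0006
finger_force: 1.6
```

>>> send_rows(moves=[[[0, 0, -1], [0, 0, 0], 255], [[0, 0, -0.5], [0, 0, 0], 255], [[0, 0, 0], [0, 0, 0], 255], [[0, 0, 0], [0, 0, 0], 255]])

```text
time_s: 13.2
ee_pos: [0.5698, -0.041, 0.0632]
tcp_rot: [0.1, -3.14, -0.0]
ft_force: [-3.2, -0.6, 9.0]
grip_width: 0.0002
finger_force: 4.5
```

>>> send_rows(moves=[[[0, 0, 5], [0, 0, 0], 255], [[0, 0, 15], [0, 0, 0], 255], [[0, 0, 40], [0, 0, 0], 255], [[0, 0, 40], [0, 0, 0], 255], [[0, 0, 40], [0, 0, 0], 255], [[-20, 35, 0], [0, 0, 0], 255], [[-20, 35, 0], [0, 0, 0], 255], [[-20, 35, 0], [0, 0, 0], 255], [[-20, 35, 0], [0, 0, 0], 255], [[-20, 35, 0], [0, 0, 0], 255], [[-10, 35, 0], [0, 0, 0], 255], [[-10, 35, 0], [0, 0, 0], 255], [[0, 35, 0], [0, 0, 0], 255], [[0, 0, 0], [0, 0, 0], 255], [[0, 0, 0], [0, 0, 0], 255]])

```text
time_s: 14.45
ee_pos: [0.4496, 0.2406, 0.2031]
tcp_rot: [-0.105, 3.139, 0.0]
ft_force: [-0.7, 0.1, 0.3]
grip_width: 0.0004
finger_force: 0.0
```

```bash
python3 - <<'E'
from h import *
im=cams.capture('top');im2=cams.capture('scene')
a=cv2.resize(im[60:310,160:440,::-1],(400,400));b=cv2.resize(im2[100:340,220:460,::-1],(400,400))
cv2.imwrite('pics/p8.png',np.hstack([a,b]))
E
```

```text
(no output)
```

View pics/p8.png

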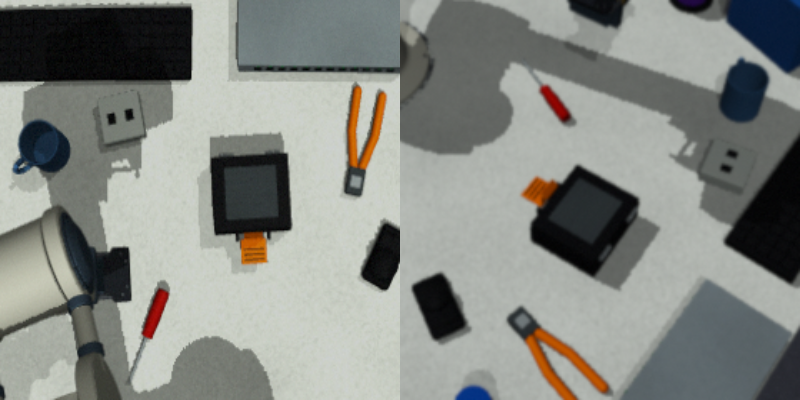

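The lid is shut and latched at (250,193), the pad has sprung back at (254,248), and the bystanders haven't moved. Handing in.

```bash
python3 -c "
from cell import job
print(job.sign_off())"
```

```text
the job is handed in; nothing more can be done
None
```

The tester is lying face up in its tray, the lid is shut and latched, and the other things on the bench are where they were; I handed the job in at about 14.5 s.

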